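Load a piezo sample carrier under the spring contact clip

TASK

Load the piezo sample for a test: lift the test fixture's spring clip until it stays up by itself, slide the green sample carrier, disc end first, along the bed under the rail lips and press it fully home against the brass bar of the back stop with a light but definite push. Then lower the clip by hand so that its contact rests on the disc, and let go of everything; the ceramic is brittle, so neither let the clip snap down nor push or press hard, and leave the other things on the bench alone.

Things in the scene. Friction and masses are not known exactly. Their poses are not given: they have to be found in the camera images.
- fixture: sample test fixture fixed to the bench: aluminium base 215 (x) x 90 x 14 mm with a white bed plate. Origin under the base's centre on the bench; x along the bed from its open mouth to the hinge end, z up. The bed's top is 20 mm above the bench, flat from x = -107 to +63 mm. Two grey side rails 43 mm apart, 9 mm high, from x = -27 mm to the stop, carry lips (see bed_mouth)
- bed_mouth (a point): on the bed's top, mid-width, where the parallel rails begin (fixture x = -27.5 mm); fixture's axes. Before it, lipless splayed cheeks widen to about 60 mm over 27 mm. From 8 mm inward of it to the stop, each rail has a lip 3 mm thick: underside 9 mm, top 12 mm above the bed, 34 mm open between the lips
- stop: steel bracket of the adjustable back stop, fixed on the bed under the hinge; a brass bar 38 mm wide, 4 mm thick, 12 mm high stands on two rods before it, clamped rigid. The origin, on the bed mid-width (fixture x = +63.5 mm), is the bar face's middle setting: today the bar's face lies anywhere from 5 mm before to 5 mm beyond it, along x, and is not measured. Fixture's axes
- clip_hinge (a point): middle of the clip's hinge axis, which is the fixture's y axis direction, 22 mm above the bed (fixture x = +77.5 mm, 42 mm above the bench)
- clip (a joint): angle of the spring clip, rad: 0 = shut on the empty bed, grows to 1.25 as its free end swings up and back over the hinge. The spring works over-centre: below 0.6 it pulls shut (4 N at the knob when shut, nothing at 0.6), above 0.6 it swings the clip on to 1.25, where it stays. On a loaded carrier it reads about 0.1. Let go on the way down, it slams
- clip_knob (a point): centre of the clip's yellow cross knob, a cylinder 16 mm across and 20 mm long along the fixture's y, pinched by its two flat ends from above. When shut it is 72 mm from the hinge towards the mouth and 20 mm above the hinge (42 mm above the bed); it circles the hinge at a radius of 75 mm. The arm below it is 13 mm wide
- clip_tip (a point): lowest point of the clip's round brass contact, 48 mm from the hinge, under the arm; when shut on the empty bed it stands about 0.5 mm above it; axes turn with the clip
- carrier_grip (a point): grip point in the red upright pull at the tail of the loose carrier, 28 mm above its underside, 22 mm above the board, 103 mm behind the nose; the pull is 22 (x) x 14 (y) mm and 34 mm high above the board, pinched across the 14 mm. x to the nose, z up. The carrier is a green board 115 (x) x 40 x 6 mm, about 110 g, lying flat on the bench
- carrier_nose (a point): middle of the carrier's front (nose) edge, 3 mm above its underside; same axes as the carrier
- carrier_disc (a point): centre of the piezo disc (35 mm brass with a white 25 mm ceramic face) on the board's top, 34 mm behind the nose; same axes as the carrier
- parts_tray: loose blue compartment tray 110 x 75 x 28 mm, a bystander; origin under its centre
- oil_bottle: loose amber bottle, 48 mm diameter, 95 mm high, a bystander; origin under its centre
- screwdriver: loose screwdriver 170 mm long, lying on the bench, a bystander; origin under its middle
Things that resemble listed ones, but are neither listed nor needed, are in the scene too. Leave any pink look-alike of the fixture alone.

How it is judged:
By the outcome, as a careful person would: the job done as asked, in the order asked, and still so for the second after the job is handed in, with the robot touching nothing.
It also fails if it takes over 72 s, if anything falls off the work surface, if the arm or the gripper's body presses on something with over 40 N, if the wrist force passes 120 N, or if a joint passes its speed limit or range.

ROBOT

A 6-joint arm with a two-finger parallel gripper is mounted at the origin on the work surface. World frame = base frame: x ahead of the robot, y to its left, z up, the work surface at z = 0. Lengths are in m, angles in rad, forces in N, time in s.
With the tool pointing down it reaches from about 0.275 to 0.875 m from the base axis. Payload 12.5 kg.
Tool frame: the origin (TCP) lies at the very end of the fingers, on their centre line; the grasp point (between the pads) lies robot.hold_point_z behind it (robot.hold_point_z is the distance from the TCP to the grasp point, in m); z points along the fingers, y is the line along which they close (so a half turn about z gives the same grasp; the last joint's range is limited). The gripper opens to 85 mm and grips with 20 to 120 N. Pads are 22 mm wide; open, the fingers measure 114 mm over their backs; the gripper's body (76 mm by 85 mm) begins 54 mm behind the grasp point. The pads swing forward as they close: fully open they stand 13 mm farther back than shut.
Start: joints at [-1.211, 0.351, 1.652, -0, 1.139, -0.085], TCP at [0.237, -0.496, 0.231] pointing down, gripper open.
Joint ranges: [-2.75, 2.75], [-0.79, 2.1], [0.01, 2.65], [-1.57, 4.71], [0.07, 3.14], [-2.87, 2.87]. Speed limits (rad/s): [2.22, 2.22, 2.79, 3.14, 3.14, 3.14].

INTERFACE

Orientations are given as a rotation vector (axis times angle).
In Python, from bench import robot gives the robot as it stands. The module is installed in compiled form; this text tells all that it offers. Calls block until the motion is done:
- robot.reach(position, orientation): joint-space move of the TCP to a pose.
- robot.move_l(position, rotation=None, v=0.15): straight line of the TCP; rotation=None keeps the orientation; v is the mean speed in m/s.
- robot.movej(angles): joint-space move.
- robot.gripper_to(opening, squeeze=None): opening from 0.0 (shut) to 1.0 (fully open); squeeze is the grip in N (None keeps the last); returns when the fingers have stopped.
- robot.dwell(seconds).
- robot.solve_ik(position, orientation): joint angles nearest the present ones, or None.
- robot.capture(name): name is "side" or "top" or "wrist"; returns the picture (480x640x3 uint8, red, green, blue); there is no depth.
- robot.calibration(name): a dict with "fx", "fy", "cx", "cy" (pixels), "camera_from_world" (4x4, takes a point from world to camera coordinates). Camera axes: x right, y up, looking along -z (the intrinsics and any distortion apply to the point x, -y, -z); pixel columns grow to the right and rows downward; lengths in m; the calibration is good to about 2 mm. A picture is of the moment at which its call begins: read the wrist's pose just before it. calibration takes no time and is no camera call; for the wrist camera it gives the pose at the moment of the call.
A pose or a line that the arm cannot do raises robot.MotionError and nothing moves.
- robot.close_job(): hands the job in; it is judged then, once.
Readings, each from a call of its own:
- robot.get_clock(): time.
- robot.get_joint_positions(): joint angles.
- robot.get_joint_vel(): joint speeds.
- robot.get_joint_efforts(): joint torques, N m.
- robot.get_eef_pos(): TCP position.
- robot.get_orientation(): TCP orientation.
- robot.get_ft_force(): force on the tool from outside, world axes, zero at the start.
- robot.get_ft_torque(): the same for the moment, N m.
- robot.get_width(): opening from 0.0 (shut) to 1.0 (fully open).
- robot.get_finger_force(): force on a finger pad.
Only numpy, scipy, OpenCV 4.12 (cv2) and the standard library are available. Lean on these libraries where they do the work, as an engineer would, in place of code of your own. Each camera call takes 0.05 s, during which the arm holds its last target. There are 200 camera calls.

## Working session

There is one attempt and no reset: what is moved stays moved. The work goes in short steps, each a Python script; the robot and the scene stay as the last script left them, time stands still between calls to the robot, and variables do not carry over. Pictures are saved under pics/ and viewed, at most 10 in all, crops included, and the job is handed in when it is done.

```bash
mkdir -p pics; python3 - <<'E'
from bench import robot
import cv2,numpy as np
for n in("side","top"):
    im=robot.capture(n); cv2.imwrite(f"pics/{n}0.png",im[:,:,::-1]); c=robot.calibration(n); print(n,{k:np.round(v,4).tolist() if not isinstance(v,str) else v for k,v in c.items()})
print(robot.hold_point_z,robot.get_clock(),robot.get_orientation())
E
```

```text
side {'fx': 602.9445, 'fy': 602.9445, 'cx': 326.1189, 'cy': 238.7696, 'camera_from_world': [[-0.7792, -0.6265, 0.0181, 0.3163], [0.4458, -0.5338, 0.7185, -0.3124], [-0.4405, 0.568, 0.6952, -1.1519], [0.0, 0.0, 0.0, 1.0]]}
top {'fx': 596.0852, 'fy': 596.0852, 'cx': 323.0621, 'cy': 239.0364, 'camera_from_world': [[-0.0145, -0.9997, -0.0182, -0.0663], [0.9986, -0.0155, 0.0514, -0.4821], [-0.0517, -0.0174, 0.9985, -1.3909], [0.0, 0.0, 0.0, 1.0]]}
0.0187 0.1 [-3.06317219e+00 -6.92675942e-01  2.06639343e-04]
```

View pics/top0.png

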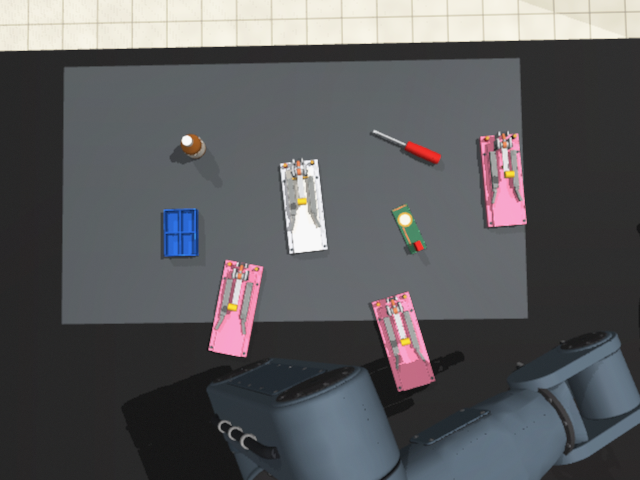

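View pics/side0.png

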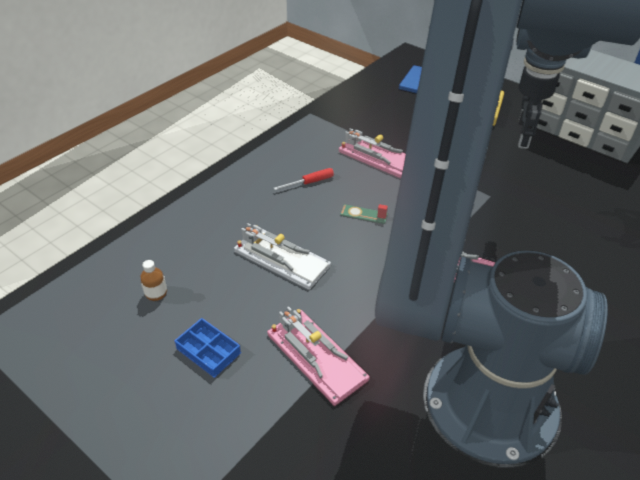

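Top view: the white fixture is at about (303,205) with its mouth towards the robot. The carrier is at (408,228), nose/disc up, with the red pull at (419,245). Pink decoys are elsewhere. I'll measure these, then move the wrist camera closer.

```bash
cat > h.py <<'E'
from bench import robot
import cv2,numpy as np
from scipy.spatial.transform import Rotation as R
def snap(n,f=None):
    c=robot.calibration(n); im=robot.capture(n)[:,:,::-1].copy()
    if f: cv2.imwrite("pics/"+f,im)
    return im,c
def ray(c,u,v,z):
    T=np.linalg.inv(np.array(c["camera_from_world"])); o=T[:3,3]
    d=T[:3,:3]@np.array([(u-c["cx"])/c["fx"],-(v-c["cy"])/c["fy"],-1])
    return o+d*(z-o[2])/d[2]
def proj(c,p):
    q=np.array(c["camera_from_world"])@np.append(p,1)
    return np.array([c["cx"]+c["fx"]*q[0]/-q[2],c["cy"]-c["fy"]*q[1]/-q[2]])
def mask(im,lo,hi):
    return cv2.inRange(cv2.cvtColor(im,cv2.COLOR_BGR2HSV),np.array(lo),np.array(hi))
def blobs(m,amin=20):
    cs,_=cv2.findContours(m,cv2.RETR_EXTERNAL,cv2.CHAIN_APPROX_NONE)
    return sorted([c for c in cs if cv2.contourArea(c)>=amin],key=cv2.contourArea,reverse=True)
def cen(c):
    m=cv2.moments(c); return m["m10"]/m["m00"],m["m01"]/m["m00"]
def down(yaw):   # tool z down, tool y along world direction yaw+90deg (axis sign folded)
    return (R.from_euler("z",yaw)*R.from_euler("x",np.pi)).as_rotvec()
E
python3 - <<'E'
from h import *
im,c=snap("top")
def rep(name,m,z,k=2):
    for b in blobs(m)[:k]:
        w=np.array([ray(c,u,v,z)[:2] for u,v in cv2.boxPoints(cv2.minAreaRect(b))])
        print(name,np.round(cen(b),1),"cen",np.round(ray(c,*cen(b),z)[:2],4),"box",np.round(w,3).tolist())
wm=mask(im,(0,0,150),(180,40,255)); wm[:60]=0
rep("white",cv2.morphologyEx(wm,cv2.MORPH_CLOSE,np.ones((9,9))),.017)
g=mask(im,(45,80,40),(85,255,255)); rep("green",g,.006)
rep("red",mask(im,(0,170,90),(6,255,255)),.04,4)
rep("yellow",mask(im,(20,150,120),(32,255,255)),.065,5)
p,q=robot.get_eef_pos(),robot.get_orientation(); print(R.from_rotvec(q).as_matrix().round(3).tolist()); print(np.linalg.inv(robot.calibration("wrist")["camera_from_world"]).round(3).tolist())
E
```

```text
white [303.1 205.7] cen [ 0.56   -0.0278] box [[0.668, 0.029], [0.677, -0.062], [0.457, -0.083], [0.448, 0.007]]
white [237.3 290.9] cen [0.3623 0.129 ] box [[0.277, 0.18], [0.436, 0.15], [0.422, 0.081], [0.264, 0.112]]
green [414.1 233. ] cen [ 0.4924 -0.2881] box [[0.517, -0.261], [0.528, -0.287], [0.459, -0.316], [0.448, -0.29]]
green [400.3 211.7] cen [ 0.5433 -0.2569] box [[0.542, -0.236], [0.56, -0.273], [0.539, -0.282], [0.521, -0.246]]
red [422.5 152.2] cen [ 0.6775 -0.3073] box [[0.684, -0.264], [0.706, -0.275], [0.671, -0.349], [0.649, -0.339]]
red [418.2 245.4] cen [ 0.4616 -0.2923] box [[0.468, -0.282], [0.474, -0.294], [0.455, -0.303], [0.449, -0.29]]
yellow [509. 174.] cen [ 0.6193 -0.4976] box [[0.626, -0.489], [0.626, -0.507], [0.612, -0.506], [0.613, -0.488]]
yellow [231.9 306.7] cen [0.3286 0.1337] box [[0.335, 0.142], [0.335, 0.124], [0.321, 0.124], [0.321, 0.142]]
yellow [405.1 341.2] cen [ 0.2466 -0.2547] box [[0.254, -0.246], [0.254, -0.264], [0.24, -0.263], [0.24, -0.245]]
yellow [301.5 201.1] cen [ 0.5655 -0.0265] box [[0.57, -0.017], [0.573, -0.034], [0.561, -0.036], [0.558, -0.019]]
[[0.903, 0.43, -0.0], [0.43, -0.903, 0.001], [0.0, -0.001, -1.0]]
[[0.429, 0.867, 0.252, 0.301], [-0.903, 0.412, 0.119, -0.467], [-0.0, -0.279, 0.96, 0.374], [0.0, 0.0, 0.0, 1.0]]
```

```bash
python3 - <<'E'
from h import *
d=np.array([np.cos(.4),np.sin(.4)])
p=np.array([.50,-.274])+.015*d
robot.reach([*p,.16],down(.4)); 
im,c=snap("wrist","w_car.png"); np.save("c_car.npy",c,allow_pickle=True)
print(robot.get_clock(),robot.get_eef_pos())
f=np.array([.5625,-.027])+.03*np.array([np.cos(.097),np.sin(.097)])
robot.reach([*f,.2],down(.097))
im,c=snap("wrist","w_fix.png"); np.save("c_fix.npy",c,allow_pickle=True)
print(robot.get_clock(),robot.get_eef_pos(),c["fx"],c["cx"],c["cy"])
cv2.imwrite("pics/both.png",cv2.resize(np.vstack([cv2.imread("pics/w_car.png"),im]),(450,675))[:,:][:600]) if 0 else None
E
```

```text
1.5667 [ 0.5133852  -0.2692203   0.16028723]
2.6333 [ 0.59215168 -0.02548176  0.19978183] 339.50107269436427 315.0351477576078 238.39655538569738
```

View pics/w_car.png

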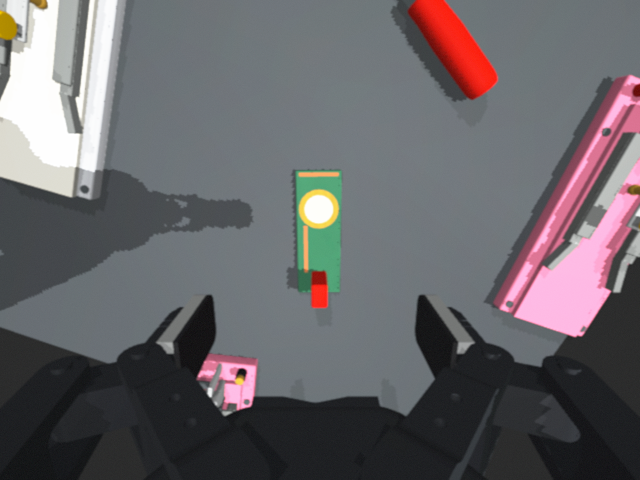

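View pics/w_fix.png

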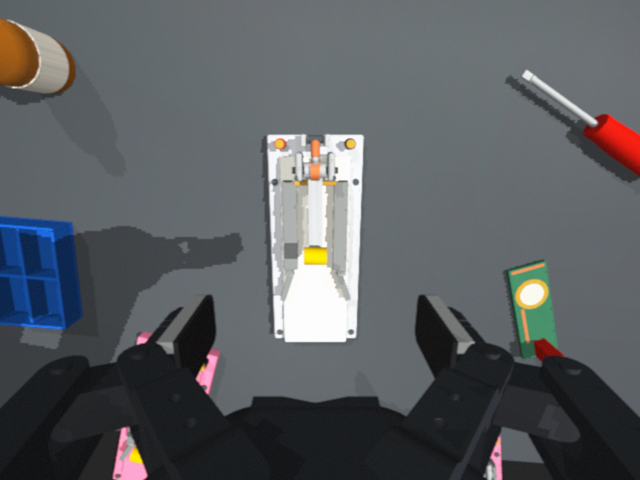

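Carrier view: the board spans about (296–341, 170–293) with the pull's top at (319,283). Fixture view: the base spans (267–364, 135–341) with the knob at (315,256).

```bash
python3 - <<'E'
from h import *
def edges(m,c,z,r0,r1):
    L=[];Rr=[]
    for v in range(r0,r1):
        x=np.flatnonzero(m[v]); 
        if len(x)<5: continue
        L.append(ray(c,x[0]-.5,v,z)[:2]);Rr.append(ray(c,x[-1]+.5,v,z)[:2])
    out=[]
    for P in(L,Rr):
        vx,vy,x,y=cv2.fitLine(np.array(P,np.float32),cv2.DIST_HUBER,0,.001,.001).ravel()
        if vx<0:vx,vy=-vx,-vy
        out.append((np.arctan2(vy,vx),x,y,np.array(P)))
    return out
def mid(e):
    yaw=(e[0][0]+e[1][0])/2; n=np.array([-np.sin(yaw),np.cos(yaw)])
    o=[n@np.array(k[1:3]) for k in e]
    return e[0][0],e[1][0],yaw,n,np.mean(o),o[0]-o[1]
im=cv2.imread("pics/w_fix.png");c=np.load("c_fix.npy",allow_pickle=True).item()
m=mask(im,(0,0,160),(180,45,255)); m[:,:255]=0;m[:,375:]=0;m[:100]=0;m[350:]=0
e=edges(m,c,.014,145,325);a=mid(e);print("fix",a)
yaw,n,o=a[2:5]; d=np.array([np.cos(yaw),np.sin(yaw)])
ys=[np.flatnonzero(m[:,u]) for u in range(288,345)]
hin=[np.flatnonzero(m[:,u])[0] for u in list(range(270,278))+list(range(355,361))]
mo=[y[-1] for y in ys]; print("hinge row",np.median(hin),"mouth row",np.median(mo))
xh=d@ray(c,315,np.median(hin)-.5,.014)[:2]; xm=d@ray(c,315,np.median(mo)+.5,.020)[:2]
print("len",xh-xm,"ctr",d*(xh+xm)/2+n*o, d*(xh-.1075)+n*o, d*(xm+.1075)+n*o)
k=blobs(mask(im[:,250:380],(20,150,100),(32,255,255)))[0]; u,v=cen(k);print("knob px",u+250,v,ray(c,u+250,v,.066))
im=cv2.imread("pics/w_car.png");c=np.load("c_car.npy",allow_pickle=True).item()
m=mask(im,(45,80,40),(85,255,255)); m=cv2.morphologyEx(m,cv2.MORPH_OPEN,np.ones((3,3)));m[:,:280]=0;m[:,360:]=0
e=edges(m,c,.006,178,265);a=mid(e);print("car",a)
yaw,n,o=a[2:5]; d=np.array([np.cos(yaw),np.sin(yaw)])
top=np.median([np.flatnonzero(m[:,u])[0] for u in range(300,338)]); print(top)
xn=d@ray(c,319,top-.5,.006)[:2]; print("nose",d*xn+n*o,"grip",d*(xn-.103)+n*o)
k=blobs(mask(im[:,290:350],(0,150,90),(8,255,255)))[0]; b=k.reshape(-1,2)+[290,0]; print(b.min(0),b.max(0))
w=blobs(mask(im[190:230,295:345],(0,0,200),(180,60,255)))[0];u,v=cen(w);p=ray(c,u+295,v+190,.0075)[:2];print("disc->nose",xn-d@p,"lat",n@p-o)
E
```

```text
fix (np.float32(0.09569285), np.float32(0.09628086), np.float32(0.09598686), array([-0.09583953,  0.9953968 ], dtype=float32), np.float32(-0.082649484), np.float32(0.08984855))
hinge row 134.0 mouth row 341.0
len 0.21580311843375266 ctr [ 0.56158589 -0.02896067] [ 0.5619856  -0.02892219] [ 0.56118618 -0.02899916]
knob px 315.209726443769 255.2527862208713 [ 0.56847303 -0.02848273  0.066     ]
car (np.float32(0.39788887), np.float32(0.40181208), np.float32(0.3998505), array([-0.38928062,  0.9211192 ], dtype=float32), np.float32(-0.4517613), np.float32(0.040154904))
177.0
nose [ 0.55258083 -0.25691821] grip [ 0.45770555 -0.29701411]
[311 271] [327 307]
disc->nose 0.027986791788157717 lat 6.163778494255867e-05
```

```bash
cat >> h.py <<'E'
FY=.096; F=np.array([.5616,-.02896]); FD=np.array([np.cos(FY),np.sin(FY)]); FN=np.array([-FD[1],FD[0]])
H=robot.hold_point_z
def fx(x,z,y=0): return np.array([*(F+FD*x+FN*y),z])   # fixture -> world
def knob(th,dz=0): # TCP for hold point on the knob at clip angle th
    a=th+np.arctan2(20,72); r=np.hypot(.072,.020)
    return fx(.0775-r*np.cos(a),.042+r*np.sin(a)-H-.0015+dz)
def st(t=""): print(t,round(robot.get_clock(),2),"p",np.round(robot.get_eef_pos(),4),"f",np.round(robot.get_ft_force(),1),"w",round(robot.get_width()*85,1),"ff",np.round(robot.get_finger_force(),1))
E
python3 - <<'E'
from h import *
q=down(FY)
robot.gripper_to(.5,25)
robot.reach(knob(0,.05),q); robot.move_l(knob(0),q,.1); st("at")
robot.gripper_to(0,25); st("grip")
for t in np.linspace(0,1.25,9)[1:]:
    robot.move_l(knob(t),q,.05); st(round(t,2))
snap("side","clipup.png"); snap("wrist","clipup_w.png")
im=cv2.imread("pics/clipup.png")[190:310,200:360]; cv2.imwrite("pics/cu.png",cv2.resize(im,None,fx=4,fy=4))
E
```

```text
at 4.29 p [ 0.5676 -0.0285  0.0425] f [ 0.5 -0.5  0.4] w 42.6 ff 0.0
grip 4.62 p [ 0.5674 -0.0277  0.0427] f [-1.1  6.6  4.5] w 19.3 ff 26.8
0.16 5.0 p [ 0.5706 -0.0273  0.0528] f [ 0.2  6.4 -6.1] w 19.4 ff 25.5
0.31 5.38 p [ 0.5762 -0.0268  0.0633] f [-1.4  6.2 -4.1] w 19.3 ff 25.2
0.47 5.77 p [ 0.5835 -0.0261  0.0728] f [-3.3  5.9 -1.7] w 19.5 ff 25.2
0.62 6.15 p [ 0.5923 -0.0253  0.081 ] f [-2.7  5.9 -0.4] w 19.6 ff 25.2
0.78 6.53 p [ 0.6023 -0.0243  0.0878] f [-1.5  6.8  0.3] w 19.7 ff 25.1
0.94 6.92 p [ 0.6131 -0.0232  0.0929] f [-1.1  6.   1.3] w 19.5 ff 25.1
1.09 7.3 p [ 0.6244 -0.0221  0.0963] f [0.1 7.  1.2] w 19.5 ff 25.2
1.25 7.68 p [ 0.6361 -0.021   0.0978] f [2.1 7.5 0.6] w 19.2 ff 25.4
```

View pics/cu.png

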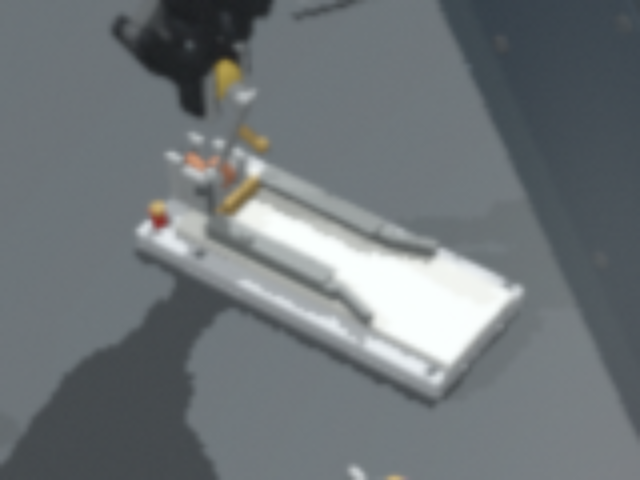

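The clip is up, with its knob in the gripper at the top of the swing. I'll let go, then fetch the carrier. The knob grip put the fixture's midline about 0.6 mm towards +y, so I'll use that.

```bash
sed -i 's/^FY=.096; F=np.array(\[.5616,-.02896\])/FY=.096; F=np.array([.5616,-.02836])/' h.py
python3 - <<'E'
from h import *
robot.gripper_to(.5); st("rel")
p=robot.get_eef_pos(); robot.move_l([p[0],p[1],.2],v=.15)
im,c=snap("wrist","up_w.png")
k=blobs(mask(im[:,250:380],(20,150,100),(32,255,255)))
for b in k[:3]: print("knob",np.array(cen(b))+[250,0],ray(c,*(np.array(cen(b))+[250,0]),.118),"exp",fx(.0775-.0038,.118))
CY=.4; d=np.array([np.cos(CY),np.sin(CY)]); g=np.array([.4632,-.2947])
robot.reach([*g,.12],down(CY)); 
im,c=snap("wrist","g_w.png")
b=[b for b in blobs(mask(im,(0,150,90),(8,255,255)))]
for k in b[:3]: print("red",cen(k),ray(c,*cen(k),.04),cv2.boundingRect(k))
print("exp px of pull top",proj(c,[*g,.04]),proj(c,[*(g-.011*d),.04]),proj(c,[*(g+.011*d),.04])); st()
cv2.imwrite("pics/gw.png",im)
E
```

```text
rel 8.13 p [ 0.6352 -0.0221  0.0968] f [-1.   0.1  0.3] w 42.2 ff 0.0
knob [313.52442795 247.        ] [ 0.63497911 -0.0217942   0.118     ] exp [ 0.63496065 -0.02129566  0.118     ]
knob [347.74166667 190.25833333] [ 0.67617805 -0.04057106  0.118     ] exp [ 0.63496065 -0.02129566  0.118     ]
knob [279.18518519 191.04232804] [0.67138628 0.00435867 0.118     ] exp [ 0.63496065 -0.02129566  0.118     ]
red (314.3088133240805, 243.76266481609994) [ 0.46654846 -0.29365043  0.04      ] (304, 223, 21, 41)
red (143.2222222222222, 337.88888888888886) [ 0.34916043 -0.20444428  0.04      ] (136, 335, 14, 8)
exp px of pull top [313.82754566 248.60542573] [313.85801279 263.59505679] [313.79626955 233.21777476]
 10.33 p [ 0.464  -0.2941  0.1202] f [-0.9  1.1  1.4] w 42.5 ff 0.0
```

View pics/gw.png

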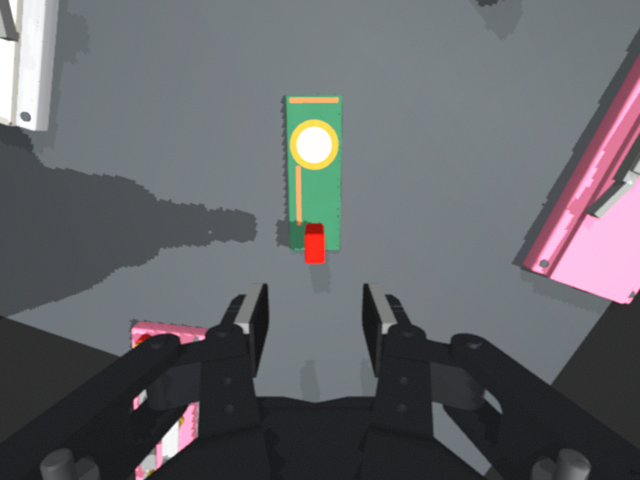

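The clip stays up: the knob is seen at its expected place. The pull's top spans (304–325, 223–264), which agrees with my estimate, so I'll grasp it.

```bash
python3 - <<'E'
from h import *
g=np.array([.4632,-.2947]); 
robot.move_l([*g,.0125],down(.4),.12); robot.gripper_to(0,40); st("grip")
robot.move_l([*g,.08],down(.4),.1); st("lift")
robot.reach(fx(-.165,.065),down(FY)); robot.move_l(fx(-.163,.0345),down(FY),.08); robot.dwell(.2); st("pre")
im,c=snap("wrist","pre_w.png")
b=max(blobs(mask(im[:300,230:400],(0,0,200),(180,60,255)))[:6],key=lambda k:0)
# disc: yellow-gold ring
for k in blobs(mask(im[:,200:420],(18,120,120),(32,255,255)))[:3]:
    p=np.array(cv2.minEnclosingCircle(k)[0])+[200,0]; w=ray(c,*p,.0285)[:2]-F; print("disc?",p,"fix x,y",w@FD,w@FN)
robot.get_orientation()
print("exp disc x",-.163+.069, R.from_rotvec(robot.get_orientation()).as_euler("zyx").round(4))
E
```

```text
grip 11.75 p [ 0.4635 -0.2949  0.0132] f [-0.8  0.6  6.5] w 13.3 ff 40.0
lift 12.57 p [ 0.4629 -0.2945  0.0795] f [ 1.3 -0.1 -0.1] w 12.9 ff 39.0
pre 14.32 p [ 0.3995 -0.0441  0.0348] f [-0.7  0.3 -0.8] w 13.4 ff 39.0
disc? [314.5        145.15475464] fix x,y -0.09341448619649116 -0.0007404033440074397
exp disc x -0.094 [-9.5900e-02  5.0000e-04  3.1415e+00]
```

View pics/pre_w.png

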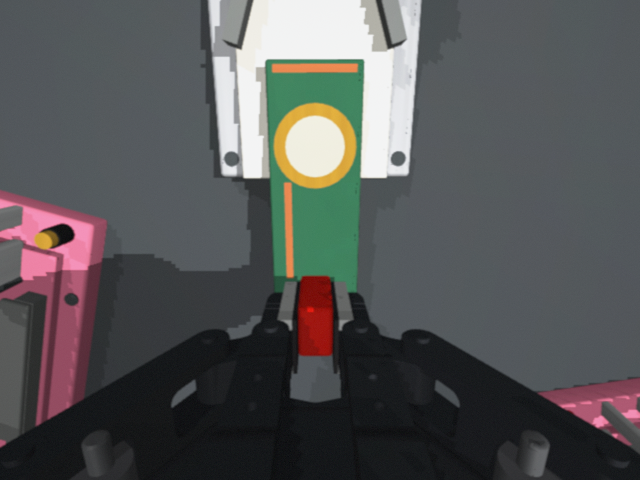

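The carrier is gripped straight. The disc is at (314.5,145) and the base holes are centred at x≈315, so it's aligned with the bed. I'll insert it now with force checks.

```bash
python3 - <<'E'
from h import *
q=down(FY)
f0=np.array(robot.get_ft_force())
F3=lambda:(lambda f:np.array([f[:2]@FD,f[:2]@FN,f[2]]))(np.array(robot.get_ft_force())-f0)
x=-.148; robot.move_l(fx(x,.0345),q,.08)
z=.0345
while F3()[2]<1.5 and z>.0305:
    z-=.0005; robot.move_l(fx(x,z),q,.02); robot.dwell(.05)
print("down",z,F3()); z+=.0003
while x<-.052:
    x+=.006; robot.move_l(fx(x,z),q,.05); f=F3(); print(round(x,3),f.round(1))
    if f[0]<-5 or abs(f[1])>8: print("STOP");break
st()
E
```

```text
down 0.0325 [-3.85490772 -0.51526836  7.61750603]
-0.142 [0.4 0.  2.1]
-0.136 [-3.4  0.2  5.3]
-0.13 [-3.   1.   7.8]
-0.124 [-3.3  0.3  8.2]
-0.118 [-2.9 -0.4  9.2]
-0.112 [-3.6  0.  10.1]
-0.106 [-4.3 -0.4 10.8]
-0.1 [-3.3  0.2 10.8]
-0.094 [-3.   0.4 10.3]
-0.088 [-3.7 -0.1  9.3]
-0.082 [-3.3 -0.6  8.7]
-0.076 [-1.8  0.1  8.4]
-0.07 [-3.3 -0.4  9.4]
-0.064 [-2.6 -0.7 10.2]
-0.058 [-2.7  0.7  9.3]
-0.052 [-2.8  0.6  9.5]
 20.18 p [ 0.51   -0.0334  0.0332] f [-1.8  0.7  9.2] w 13.1 ff 40.5
```

```bash
python3 - <<'E'
from h import *
q=down(FY); f0=np.array([-.7,.3,-.8])
def F3():
    s=[]
    for _ in range(3): s.append(robot.get_ft_force()); robot.dwell(.02)
    f=np.mean(s,0)-f0; return np.array([f[:2]@FD,f[:2]@FN,f[2]])
x=-.052;z=.0334; robot.move_l(fx(x,z),q,.03); print(F3().round(1))
while x<-.030:
    x+=.0007; robot.move_l(fx(x,z),q,.02); f=F3(); a=(np.array(robot.get_eef_pos())[:2]-F)@FD; print(round(x,4),round(a,4),f.round(1))
    if f[0]<-7: print("HOME");break
st()
E
```

```text
[ 0.9 -0.7  0.7]
-0.0513 -0.0513 [ 0.5 -0.3  0.2]
-0.0506 -0.0506 [ 1.5 -0.1 -0.3]
-0.0499 -0.0499 [ 1.  -0.2 -0.2]
-0.0492 -0.0492 [ 0.6 -0.3 -0.4]
-0.0485 -0.0485 [ 0.6 -0.5 -0.6]
-0.0478 -0.0478 [ 0.9 -0.3 -0.1]
-0.0471 -0.0471 [ 1.  -0.5 -0.2]
-0.0464 -0.0464 [ 0.9 -0.3  0. ]
-0.0457 -0.0457 [ 0.5 -0.3 -0.1]
-0.045 -0.045 [ 0.3 -0.8 -0.2]
-0.0443 -0.0443 [ 0.5 -0.3  0.1]
-0.0436 -0.0436 [ 0.4 -0.2  0.3]
-0.0429 -0.0429 [ 0.6 -0.1 -0.1]
-0.0422 -0.0422 [ 0.6 -0.5  0.2]
-0.0415 -0.0415 [ 0.9 -0.7  0.1]
-0.0408 -0.0408 [ 0.9 -0.4  0.1]
-0.0401 -0.0403 [-1.2  0.   0. ]
-0.0394 -0.0403 [-5.6 -1.2  2.5]
-0.0387 -0.0403 [-9.6 -1.3  6.6]
HOME
 26.18 p [ 0.5215 -0.0321  0.0332] f [-9.  -2.4  5.7] w 13.1 ff 40.0
```

Firm contact at x≈-0.0403, pushed to about 9.6 N. I'll ease off, release, and check from above.

```bash
python3 - <<'E'
from h import *
q=down(FY)
robot.move_l(fx(-.0398,.0332),q,.02); st("ease")
robot.gripper_to(.33); st("open")
robot.move_l(fx(-.0398,.1),q,.12)
robot.move_l(fx(.0,.16),q,.15)
im,c=snap("wrist","home_w.png"); st()
for k in blobs(mask(im[:,250:380],(18,120,100),(32,255,255)))[:4]:
    p=np.array(cv2.minEnclosingCircle(k)[0])+[250,0]; w=ray(c,*p,.0275)[:2]-F; print("disc?",p,"fix",w@FD,w@FN)
cv2.imwrite("pics/home_c.png",cv2.resize(im[60:330,200:440],None,fx=2.2,fy=2.2))
E
```

```text
ease 26.43 p [ 0.5215 -0.0322  0.0332] f [-5.4 -0.9  3.5] w 13.0 ff 39.5
open 26.73 p [ 0.5225 -0.0322  0.0333] f [-0.2  0.7 -0.6] w 28.0 ff 0.0
 28.12 p [ 0.5605 -0.0283  0.1586] f [-0.   1.   0.4] w 28.1 ff 0.0
disc? [315.39705658 193.        ] fix 0.029061168566124382 -0.0008864314003524624
disc? [315.         138.20689392] fix 0.07156366520096392 -0.0006153193116959753
disc? [357.         100.36363983] fix 0.09878523743621535 -0.03218894449365671
disc? [272.22222137 100.08333588] fix 0.09905649694890156 0.031473655911593096
```

View pics/home_c.png

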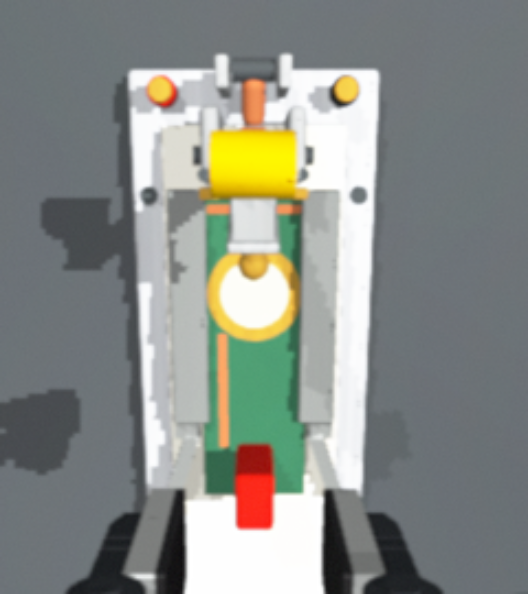

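The carrier sits home between the rails. The disc is below the lifted contact and the nose stripe is against the brass bar (crop rows 195–209). Now I'll lower the clip.

```bash
python3 - <<'E'
from h import *
q=down(FY)
robot.gripper_to(.42,25)
robot.reach(knob(1.25,.05),q); robot.move_l(knob(1.25),q,.08)
f0=np.array(robot.get_ft_force()); robot.gripper_to(0,25); st("grip")
if robot.get_width()*85<17: print("MISSED"); raise SystemExit
for t in np.linspace(1.25,.2,8)[1:]:
    robot.move_l(knob(t),q,.05); st(round(t,2))
t=.2; base=None
while t>.03:
    t-=.01; robot.move_l(knob(t),q,.02); s=[]
    for _ in range(4): s.append(robot.get_ft_force()); robot.dwell(.02)
    fz=np.mean(s,0)[2]-f0[2]; print(round(t,2),round(fz,2),np.round(robot.get_eef_pos()[2]-knob(t)[2],4))
    if fz>-.5: break
st("end")
E
```

```text
grip 29.82 p [ 0.6354 -0.0209  0.0971] f [-1.   3.9  4.7] w 19.4 ff 27.2
1.1 30.19 p [ 0.6251 -0.022   0.0959] f [3.9 4.7 2.4] w 18.9 ff 27.1
0.95 30.57 p [ 0.6143 -0.023   0.093 ] f [3.4 5.4 4.9] w 19.5 ff 27.7
0.8 30.94 p [ 0.6039 -0.0241  0.0883] f [1.3 4.4 5.4] w 19.5 ff 28.3
0.65 31.32 p [ 0.594  -0.025   0.0818] f [-1.6  5.2  6.2] w 19.2 ff 28.9
0.5 31.69 p [ 0.5853 -0.0259  0.074 ] f [-2.7  5.3  3.7] w 19.8 ff 29.2
0.35 32.07 p [ 0.5781 -0.0266  0.0652] f [-2.6  5.   0.7] w 18.7 ff 29.2
0.2 32.44 p [ 0.5724 -0.0271  0.0556] f [-2.3  5.5 -2. ] w 19.5 ff 29.2
0.19 -0.73 0.0001
0.18 0.44 0.0002
end 33.08 p [ 0.5718 -0.0272  0.0546] f [-2.4  5.5  1.1] w 18.9 ff 29.4
```

```bash
python3 - <<'E'
from h import *
q=down(FY); t=.18
while t>.05:
    t-=.01; robot.move_l(knob(t),q,.02); s=[]
    for _ in range(4): s.append(robot.get_ft_force()); robot.dwell(.02)
    f=np.mean(s,0); print(round(t,2),f.round(1),np.round(robot.get_eef_pos()[2]-knob(t)[2],4))
    if f[2]>1.8: break
im,c=snap("side","low.png")
st("end")
E
```

```text
0.17 [-2.   5.4  0.5] 0.0002
0.16 [-2.9  5.3  0.8] 0.0002
0.15 [-2.1  5.5  0.8] 0.0002
0.14 [-2.2  5.2  0.1] 0.0002
0.13 [-2.5  5.8  0.3] 0.0002
0.12 [-2.3  5.6  0.1] 0.0002
0.11 [-2.3  5.7  0.2] 0.0002
0.1 [-2.3  5.1 -0.3] 0.0001
0.09 [-1.9  5.6 -0.2] 0.0001
0.08 [-2.3  5.  -0.6] 0.0001
0.07 [-2.6  5.6  0.2] 0.0002
0.06 [-3.9  5.9  3.6] 0.0005
end 36.92 p [ 0.5685 -0.0275  0.0466] f [-3.1  5.9  4. ] w 19.6 ff 29.8
```

Contact is felt at a commanded angle of about 0.065, where the load rises by about 4 N, roughly the spring's force. I'll release gently and check.

```bash
python3 - <<'E'
from h import *
q=down(FY)
robot.gripper_to(.42); st("open")
p=robot.get_eef_pos(); robot.move_l([p[0],p[1],.15],q,.1)
robot.move_l(fx(-.03,.17),q,.15); robot.dwell(.3)
im,c=snap("wrist","fin_w.png"); st()
k=blobs(mask(im[:,250:380],(20,150,100),(32,255,255)))
for b in k[:4]: 
    u=np.array(cen(b))+[250,0]; w=ray(c,*u,.07)[:2]-F; print("yel",u,w@FD,w@FN,cv2.contourArea(b))
s,_=snap("side")
a=cv2.resize(im[60:330,200:440],(480,540)); b=cv2.resize(s[205:310,215:350],(320,249)); out=np.zeros((540,800,3),np.uint8); out[:,:480]=a; out[:249,480:]=b; cv2.imwrite("pics/fin.png",out)
E
```

```text
open 37.23 p [ 0.5687 -0.028   0.0462] f [ 0.3 -0.3 -0.6] w 35.5 ff 0.0
 39.21 p [ 0.5319 -0.0312  0.1696] f [-0.9  0.  -0.4] w 35.6 ff 0.0
yel [314.89274074 189.78133333] 0.0074995458115912255 -0.0006742824090074151 562.5
yel [330.171875 155.703125] 0.03113025349861573 -0.011304927232851742 128.0
yel [299.22969188 155.52521008] 0.031273867477439654 0.010163562869764832 119.0
yel [356.30905077  61.59381898] 0.09016992462051301 -0.027498825013182602 75.5
```

View pics/fin.png

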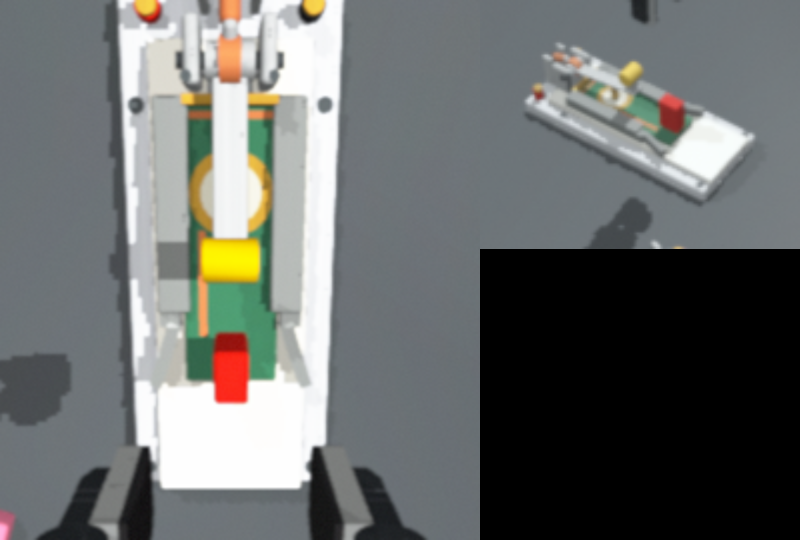

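The final view shows the clip down on the disc, with the knob at fixture x = 7.5 mm (angle about 0.1). The nose is at the brass bar and the gripper is clear, so I'm handing in.

```bash
python3 -c "
from bench import robot
print(robot.close_job(),robot.get_clock())"
```

```text
the job is handed in; nothing more can be done
the job is handed in; nothing more can be done
```

The sample is loaded and the job is handed in: carrier pressed home against the brass bar at about 10 N, clip lowered by hand onto the disc (angle about 0.1), gripper clear, at roughly 39 s of the 72 s; no verdict was returned.

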